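# Scan the blue-capped reagent jar

### The job

Pick up the hand scanner from its round charging pad and hold it pointing straight down over the centre of the label on the blue-capped jar, its window about 6 cm above the label, steady for about a second and a half. Then stand it upright back on the middle of the pad, letting go only once it stands there. Do not scan the red-capped jar, and leave both jars standing where they are.

Things in the scene. Friction and masses are not known exactly. Their poses are not given: they have to be found in the camera images.
- scanner_mid (a point): The hand scanner: a stick standing nose down on its pad, 115 mm tall, about 0.22 kg, orange plate on top. Handle: grey box with a yellow band, 46 (its x) by 34 mm (its y), 30 to 115 mm above the underside; below it a black nose, 60 (x) by 52 (y) by 30 mm. This point: mid-band on its long axis, 85 mm above the underside, the place to grip (closing along its y). z up along the stick, away from the window.
- scanner_window (a point): The scanner's dark red window, flat in the middle of its underside, on the same scanner: this point is its centre, 85 mm below scanner_mid along the stick. It reads straight out along its own -z (down when the scanner is upright), turned any way about that axis, over a range of 30 to 90 mm; no button needs pressing.
- label_blue (a point): A white plastic screw-top jar, 72 mm in diameter and 100 mm tall, loose, standing upright, with a blue cap (66 mm across). A square white label (36 mm) with black bars lies flat on top of the cap. This point is the centre of the label, 100 mm above the table; z up. This is the jar to scan.
- label_red (a point): A white plastic screw-top jar, 72 mm in diameter and 100 mm tall, loose, standing upright, with a red cap (66 mm across). A square white label (36 mm) with black bars lies flat on top of the cap. This point is the centre of the label, 100 mm above the table; z up. Not to be scanned.
- pad_top (a point): The charging pad: a white disc, 120 mm in diameter and 12 mm high, fixed to the table, with an orange ring and a flat grey middle on which the scanner stands at the start. This point is the centre of its top face, 12 mm above the table; z up. The scanner may stand there turned any way.
Not all that is in view belongs to the job. Leave any pink look-alike of the part that bears scanner_mid alone. Leave any pink look-alike of the part that bears label_red alone.

How it is judged:
By the outcome, as a careful person would: the job done as asked, in the order asked, and still so for the second after the job is handed in, with the robot touching nothing.
It also fails if it takes over 51 s, if anything falls off the work surface, if the arm or the gripper's body presses on something with over 40 N, if the wrist force passes 120 N, or if a joint passes its speed limit or range.

### The arm

A 6-joint arm with a two-finger parallel gripper is mounted at the origin on the work surface. World frame = base frame: x ahead of the robot, y to its left, z up, the work surface at z = 0. Lengths are in m, angles in rad, forces in N, time in s.
With the tool pointing down it reaches from about 0.4 to 0.925 m from the base axis. Payload 3.4 kg.
Tool frame: the origin (TCP) lies at the very end of the fingers, on their centre line; the grasp point (between the pads) lies robot.pinch_z behind it (robot.pinch_z is the distance from the TCP to the grasp point, in m); z points along the fingers, y is the direction in which the jaws open and shut (so a half turn about z gives the same grasp; the last joint's range is limited). The gripper opens to 85 mm and grips with 20 to 120 N. Pads are 22 mm wide; open, the fingers measure 114 mm over their backs; the gripper's body (76 mm by 85 mm) begins 54 mm behind the grasp point. The pads swing forward as they close: fully open they stand 13 mm farther back than shut.
Start: joints at [-1.244, 0.307, 1.506, -0, 1.328, -0.073], TCP at [0.224, -0.529, 0.198] pointing down, gripper open.
Joint ranges: [-3.12, 3.12], [-1.05, 2.28], [0.14, 2.33], [-1.42, 4.57], [0.1, 2.73], [-2.68, 2.68]. Speed limits (rad/s): [2.57, 2.57, 3.14, 3.14, 3.14, 3.14].

### API

Orientations are given as [roll, pitch, yaw] about the fixed x, y, z axes, in that order (R = Rz(yaw) Ry(pitch) Rx(roll)).
In Python, from workcell import robot gives the robot as it stands.
- The arm moves only by the tool apply_moves, never from a script. Its arguments are lists of equal length, an entry for each row: "linear": the shift along the tool's x, y, z in mm, a list of three; "yaw": the turn about the tool's z in rad; "grip": the finger opening in mm, from 0 to 85.4. A call has 1 to 8 rows; each row is the pose to reach, as a shift and turn from the pose commanded when the call began, along the tool's axes at that moment; what a row does not reach only later rows make up. A row lasts 1/10 s, in which the tool goes at most 50 mm and 8.59 degrees, less where a joint would pass 70% of its speed; a pose out of reach is approached as far as the arm can. A call with a gripper value outside its range is refused whole. The fingers move at their own pace and stop on an object; "squeeze" is the grip in N (left out, the last holds). Time passes only in rows, so rows that repeat a pose let the fingers close. It gives the time, the measured TCP pose, the force and the opening at its end, in the units of the state.
- robot.get_obs(): the state, without advancing time (a new reading comes with each control period).
- robot.get_image(name): name is "scene" or "side" or "wrist"; returns (picture, depth): 480x640x3 uint8, red, green, blue; 480x640 float32, m along the optical axis (not along the pixel's ray), 0 where there is no reading.
- robot.get_calibration(name): a dict with "intrinsics" (3x3 intrinsics, pixels), "D" ([k1, k2, p1, p2, k3] as OpenCV has them; the pictures are not rectified), "world_from_camera" (4x4, takes a point from camera to world coordinates). Camera axes: x right, y up, looking along -z (the intrinsics and any distortion apply to the point x, -y, -z); pixel columns grow to the right and rows downward; lengths in m; the calibration is good to about 2 mm. A picture is of the moment at which its call begins: read the wrist's pose just before it. get_calibration takes no time and is no camera call; for the wrist camera it gives the pose at the moment of the call.
- robot.hand_in(): hands the job in, once; it reports no verdict.
Trained networks look in the newest picture that a camera, given by its name, has taken for a name from the list of things; names that differ only in an ending like _2 or _b are one class to them, and where a whole thing is asked for, a point or a joint stands for the part that bears it (a point fixed in the world has none). Each returns a list of dicts, best first, with "p" (0 to 1); they miss things now and then, are a little off and sometimes report something else, mostly with a low value. They report only what shows in the picture. A call takes as long as a camera call. They do not tell look-alikes from the thing itself.
- robot.outline_of(camera, thing): "pixels" (480x640 bool, what is visible of it) and "bbox" ([left, top, right, bottom] in pixels, round what is visible of it).
The state is a dict: "time": time; "joint_positions": joint angles; "qvel": joint speeds; "effort": joint torques, N m; "tool_pos": TCP position; "tool_rot": TCP orientation; "ft_force": force on the tool from outside, world axes, zero at the start; "wrist_torque": the same for the moment, N m; "gripper_width": finger opening in m.
Only numpy, scipy, OpenCV 4.12 (cv2) and the standard library are available. Lean on these libraries where they do the work, as an engineer would, in place of code of your own. Each camera call takes 0.05 s, during which the arm holds its last target.

## Working session

There is one attempt and no reset: what is moved stays moved. The work goes in short steps, Python scripts to look and compute and a tool call to move; the robot and the scene stay as the last step left them, time stands still between calls to the robot, and variables do not carry over. Pictures are saved under pics/ and viewed, and the job is handed in when it is done.

Besides the shell and the picture viewer there is one more tool, called as name(argument=value, ...) on one line, values as JSON. apply_moves: Moves the arm, as the interface text tells. Its arguments: {"type":"object","properties":{"linear":{"type":"array"},"yaw":{"type":"array"},"grip":{"type":"array"},"squeeze":{"type":"number"}},"required":["linear","yaw","grip"]}

```bash
ls; mkdir -p pics
cat > h.py <<'E'
import numpy as np, cv2
from workcell import robot
def cal(n):
    c=robot.get_calibration(n); return np.array(c["intrinsics"]),np.array(c["D"]),np.array(c["world_from_camera"])
def ray(n,px,c=None):
    K,D,T=c or cal(n)
    p=cv2.undistortPoints(np.array(px,float).reshape(-1,1,2),K,D).reshape(-1,2)
    d=np.c_[p[:,0],-p[:,1],-np.ones(len(p))]
    return T[:3,3],d@T[:3,:3].T   # scaled so depth=1
def pts(n,mask,depth,c=None):
    v,u=np.nonzero(mask&(depth>0)); o,d=ray(n,np.c_[u,v],c); return o+d*depth[v,u][:,None],u,v
def save(name,img): cv2.imwrite("pics/"+name,img[:,:,::-1])
E
python3 - <<'E'
from h import *
o=robot.get_obs(); print(o); print(robot.pinch_z)
for n in ("scene","side","wrist"):
    c=cal(n); im,d=robot.get_image(n); save(n+"0.png",im); np.savez("/tmp/%s0.npz"%n,im=im,d=d,K=c[0],D=c[1],T=c[2])
    print(n,c[2].round(3).tolist(), c[0][0,0])
    for t in ("scanner_mid","label_blue","label_red","pad_top"):
        for r in robot.outline_of(n,t): print(n,t,round(r["p"],2),r["bbox"],r["pixels"].sum())
print(robot.get_obs()["time"])
E
```

```text
pics
{'time': 0.0, 'joint_positions': array([-1.24349162e+00,  3.07578376e-01,  1.50766149e+00,  2.37190860e-05,
        1.32838442e+00, -7.34990725e-02]), 'qvel': array([-0.00159606, -0.00214887, -0.00094263,  0.00097329,  0.00112447,
       -0.0007699 ]), 'effort': array([ 2.67264993e-03, -4.57548666e+01, -2.51918900e+01,  2.81259099e-04,
        1.34154657e-02,  1.29485414e-05]), 'tool_pos': array([ 0.22408489, -0.52872051,  0.19668251]), 'tool_rot': array([-3.13956820e+00, -1.72140118e-04,  4.00797889e-01]), 'ft_force': array([-0.66505257, -0.56076791,  0.34199043]), 'wrist_torque': array([ 0.00572545, -0.03136841, -0.02178028]), 'gripper_width': 0.08536475758865009}
0.0187
scene [[0.155, -0.561, 0.813, 1.443], [0.988, 0.107, -0.115, -0.082], [-0.023, 0.821, 0.571, 0.739], [0.0, 0.0, 0.0, 1.0]] 582.1538527393913
scene scanner_mid 0.81 [283.5, 206.6, 321.7, 269.6] 1580
scene scanner_mid 0.63 [354.8, 208.1, 385.2, 266.6] 1489
scene scanner_mid 0.59 [238.0, 250.3, 278.7, 315.8] 1964
scene label_blue 0.76 [161.7, 228.7, 201.8, 290.7] 1820
scene label_red 0.64 [415.4, 206.0, 451.8, 262.7] 1773
scene label_red 0.6 [467.7, 195.4, 502.8, 245.7] 1646
scene pad_top 0.74 [276.7, 244.8, 332.4, 282.5] 977
side [[-0.76, 0.41, -0.505, 0.015], [-0.65, -0.48, 0.589, 0.624], [-0.001, 0.776, 0.631, 0.728], [0.0, 0.0, 0.0, 1.0]] 460.02616492155374
side scanner_mid 0.81 [288.0, 261.3, 324.1, 317.3] 1505
side scanner_mid 0.79 [325.4, 193.0, 348.6, 240.2] 813
side scanner_mid 0.78 [335.3, 223.5, 364.3, 279.2] 1269
side label_red 0.98 [189.7, 350.2, 237.8, 417.3] 2479
side label_red 0.65 [236.2, 301.0, 282.8, 364.5] 2127
side pad_top 0.73 [324.7, 261.2, 377.4, 289.7] 1117
wrist [[0.391, 0.881, 0.268, 0.294], [-0.92, 0.374, 0.113, -0.5], [-0.001, -0.291, 0.957, 0.374], [0.0, 0.0, 0.0, 1.0]] 408.9099645375878
0.75
```

View pics/scene0.png

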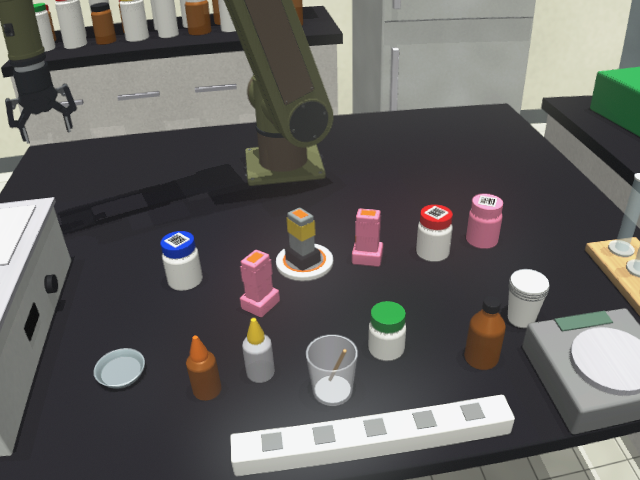

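View pics/side0.png

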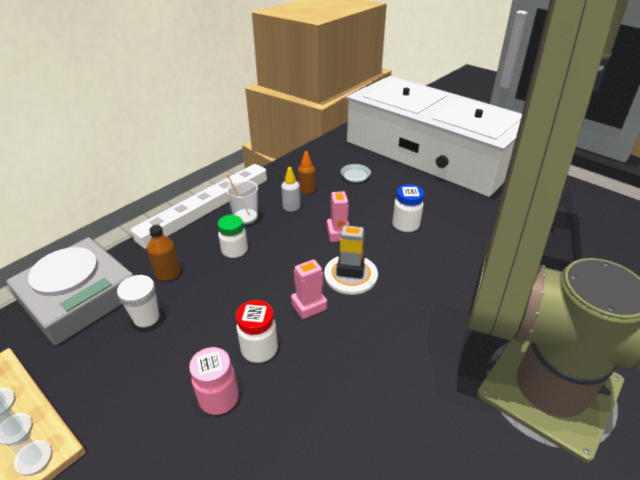

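Run:
```python
import cv2,numpy as np
a=cv2.imread("pics/scene0.png")[190:325,150:510]; b=cv2.imread("pics/side0.png")[180:330,230:430]
cv2.imwrite("pics/crop_scene0.png",cv2.resize(a,None,fx=2.2,fy=2.2,interpolation=2))
cv2.imwrite("pics/crop_side0.png",cv2.resize(b,None,fx=3.5,fy=3.5,interpolation=2))
```

```text
(no output)
```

View pics/crop_scene0.png

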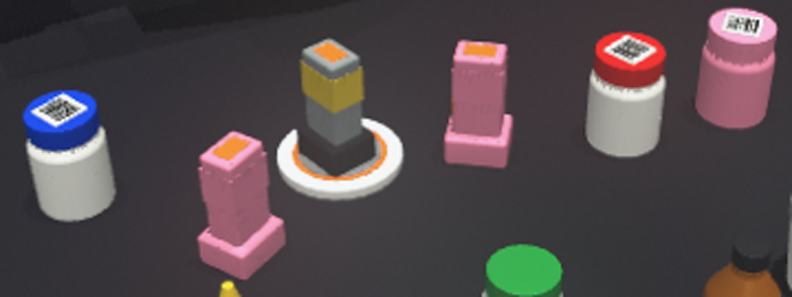

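View pics/crop_side0.png

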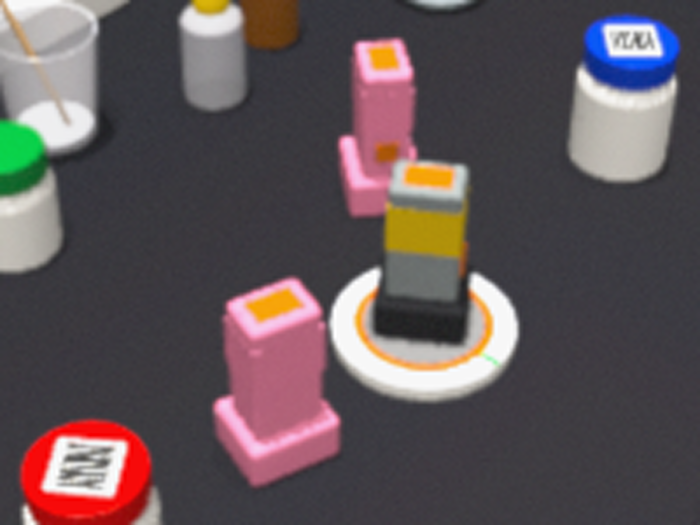

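Candidates for the scanner (scene): grey/yellow stick on the pad (302,238), pink stick (258,283), pink stick (369,237). The description fits only the grey/yellow one on the pad. For the jar: blue cap (180,260), red (435,232), pink (485,220). I choose the blue one. The crops confirm both choices.

```bash
cat > m.py <<'E'
from h import *
for n in ("scene","side"):
    z=np.load("/tmp/%s0.npz"%n); im=z["im"];d=z["d"];c=(z["K"],z["D"],z["T"])
    hsv=cv2.cvtColor(im,cv2.COLOR_RGB2HSV)
    def box(b): 
        m=np.zeros((480,640),bool); m[b[1]:b[3],b[0]:b[2]]=1; return m
    H,S,V=[hsv[...,i].astype(int) for i in range(3)]
    B=dict(scene=dict(scan=(280,203,325,272),jar=(158,226,205,292),pad=(270,240,338,285)),side=dict(scan=(334,223,368,282),jar=(388,182,428,234),pad=(322,252,380,294)))[n]
    P,u,v=pts(n,box(B["scan"]),d,c)
    print(n,"scan maxz",np.percentile(P[P[:,2]<.2][:,2],[50,90,97,99]).round(4))
    top=(P[:,2]>.119)&(P[:,2]<.14)
    print(" top",top.sum(),P[top].mean(0).round(4)); 
    r=cv2.minAreaRect((P[top][:,:2]*1000).astype(np.float32)); print(" rect",r)
    st=(H[v,u]>18)&(H[v,u]<32)&(S[v,u]>150); Q=P[st]; print(" band z",np.percentile(Q[:,2],[2,98]).round(4),st.sum())
    Q=P[(P[:,2]>.05)&(P[:,2]<.14)]; r=cv2.minAreaRect((Q[:,:2]*1000).astype(np.float32)); print(" handle rect",r)
    P,u,v=pts(n,box(B["jar"]),d,c)
    bl=(H[v,u]>105)&(H[v,u]<130)&(S[v,u]>150); print(" jar blue z",np.percentile(P[bl][:,2],[2,98]).round(4))
    lab=(P[:,2]>.094)&(S[v,u]<90); print(" label",lab.sum(),P[lab].mean(0).round(4), cv2.minAreaRect((P[lab][:,:2]*1000).astype(np.float32)))
    tp=(P[:,2]>.095)&(P[:,2]<.106); print(" captop",P[tp].mean(0).round(4),cv2.minEnclosingCircle((P[tp][:,:2]*1000).astype(np.float32)))
    P,u,v=pts(n,box(B["pad"]),d,c)
    k=(P[:,2]<.022)&(P[:,2]>.006)&(V[v,u]>90); print(" pad z",np.median(P[k][:,2]).round(4),k.sum(),cv2.minEnclosingCircle((P[k][:,:2]*1000).astype(np.float32)),cv2.fitEllipse(cv2.convexHull((P[k][:,:2]*1000).astype(np.float32))))
E
python3 m.py
```

```text
scene scan maxz [0.0191 0.1168 0.1281 0.1291]
 top 285 [ 0.4728 -0.0024  0.1264]
 rect ((468.2220764160156, -1.9455280303955078), (46.23508834838867, 37.72798538208008), 32.79832458496094)
 band z [0.0823 0.1131] 337
 handle rect ((467.7106628417969, -2.1780967712402344), (53.12602615356445, 38.06818389892578), 33.60248947143555)
 jar blue z [0.0611 0.1031]
 label 200 [ 0.4744 -0.2477  0.1019] ((474.1495056152344, -247.081298828125), (41.280338287353516, 37.21788787841797), 39.55196762084961)
 captop [ 0.4781 -0.2466  0.101 ] ((474.0844421386719, -246.9859161376953), 35.658470153808594)
 pad z 0.0128 915 ((464.65106201171875, 1.5020662546157837), 62.23815155029297) ((463.55023193359375, 1.8146023750305176), (119.27294921875, 123.73931121826172), 89.42425537109375)
side scan maxz [0.0432 0.1272 0.1301 0.1311]
 top 279 [0.4652 0.0032 0.1277]
 rect ((467.5612487792969, 0.3339824676513672), (46.2275276184082, 37.241737365722656), 30.678340911865234)
 band z [0.0372 0.1314] 320
 handle rect ((504.45098876953125, -38.51609802246094), (51.66007995605469, 152.45718383789062), 44.349365234375)
 jar blue z [0.0007 0.1031]
 label 135 [ 0.4748 -0.2504  0.1016] ((475.3809509277344, -251.26634216308594), (37.65333557128906, 42.54634475708008), 41.009403228759766)
 captop [ 0.4713 -0.2434  0.1009] ((474.1421203613281, -245.2513427734375), 36.567237854003906)
 pad z 0.0144 1031 ((468.0958557128906, -8.632091522216797), 73.00360870361328) ((466.15362548828125, -2.8746728897094727), (117.11532592773438, 139.25039672851562), 25.152240753173828)
```

apply_moves(linear=[[341,-162,-83],[341,-162,-83],[341,-162,-83],[341,-162,-83],[341,-162,-83],[341,-162,-83],[341,-162,-83],[341,-162,-83]], yaw=[0,0,0,0,0,0,0,0], grip=[85,85,85,85,85,85,85,85])

```text
time: 1.55
tool_pos: [0.477, -0.2449, 0.2817]
tool_rot: [3.141, -0.002, 0.402]
ft_force: [-0.0, -0.8, 0.7]
gripper_width: 0.0853
```

Run:
```python
from h import *
# obstacles from saved views
for n in ("scene","side"):
    z=np.load("/tmp/%s0.npz"%n); im=z["im"];d=z["d"];c=(z["K"],z["D"],z["T"])
    hsv=cv2.cvtColor(im,cv2.COLOR_RGB2HSV); H,S,V=[hsv[...,i].astype(int) for i in range(3)]
    m=(((H>160))&(S>60)&(S<180)&(V>120)).astype(np.uint8)
    k,l,s,_=cv2.connectedComponentsWithStats(m)
    for i in range(1,k):
        if s[i,4]>250:
            P,u,v=pts(n,l==i,d,c); print(n,s[i],P.min(0).round(3),P.max(0).round(3))
o=robot.get_obs(); print(o["time"],o["tool_pos"],o["tool_rot"],abs(o["qvel"]).max())
```

```text
scene [ 466  193   37   55 1449] [ 0.252  0.366 -0.003] [0.488 0.519 0.104]
scene [ 352  208   31   58 1362] [0.269 0.1   0.   ] [0.506 0.206 0.119]
scene [ 240  250   39   67 1772] [ 0.394 -0.135 -0.001] [ 0.62  -0.06   0.118]
side [327 191  22  51 659] [ 0.482 -0.262  0.   ] [0.708 0.021 0.129]
side [ 291  259   36   60 1358] [ 0.438  0.012 -0.   ] [0.578 0.172 0.12 ]
side [ 189  347   49   68 1590] [ 0.412  0.327 -0.002] [0.559 0.438 0.104]
1.55 [ 0.47695287 -0.24488878  0.28167499] [ 3.14076317e+00 -1.55733770e-03  4.02410620e-01] 0.6488602381718993
```

```bash
cat > w.py <<'E'
import sys
from h import *
t=sys.argv[1]
c=cal("wrist"); o=robot.get_obs(); im,d=robot.get_image("wrist"); save("wrist%s.png"%t,im); np.savez("/tmp/wrist%s.npz"%t,im=im,d=d,K=c[0],D=c[1],T=c[2],p=o["tool_pos"],r=o["tool_rot"])
print(o["time"],o["tool_pos"].round(4),o["tool_rot"].round(4),o["ft_force"].round(2),o["gripper_width"],abs(o["qvel"]).max())
E
python3 w.py 1
python3 - <<'E'
from h import *
z=np.load("/tmp/wrist1.npz"); im=z["im"];d=z["d"];c=(z["K"],z["D"],z["T"])
hsv=cv2.cvtColor(im,cv2.COLOR_RGB2HSV); H,S,V=[hsv[...,i].astype(int) for i in range(3)]
P,u,v=pts("wrist",(H>105)&(H<130)&(S>150),d,c); k=P[:,2]>.09
print(u.min(),u.max(),v.min(),v.max(),P[k].min(0),P[k].max(0),np.median(P[k][:,2]))
h=cv2.convexHull((P[k][:,:2]*1000).astype(np.float32)); print(cv2.minEnclosingCircle(h))
m=np.zeros((480,640),bool); m[max(v.min(),0):v.max(),u.min():u.max()]=1
P,u,v=pts("wrist",m&(S<90),d,c); k=(P[:,2]>.09)&(P[:,2]<.115); print(k.sum(),P[k].mean(0),cv2.minAreaRect((P[k][:,:2]*1000).astype(np.float32)))
E
```

```text
1.55 [ 0.477  -0.2449  0.2817] [ 3.1408e+00 -1.6000e-03  4.0240e-01] [-0.02 -0.81  0.74] 0.08528422957408681 0.6488602381718993
290 639 140 243 [ 0.44348348 -0.27968405  0.09005268] [ 0.50907527 -0.21480075  0.10217419] 0.0997782648710917
((476.0013427734375, -246.8076629638672), 33.13919448852539)
2521 [ 0.50678854 -0.32713642  0.10050545] ((523.7010498046875, -372.3971252441406), (51.5964241027832, 314.10845947265625), 21.656166076660156)
```

View pics/wrist1.png

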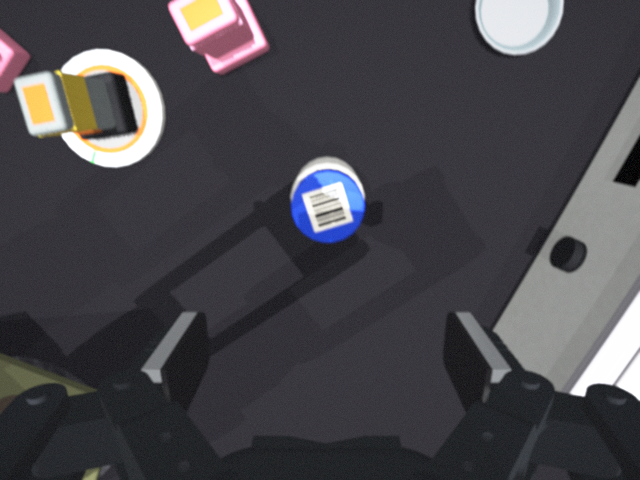

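Wrist view: the blue jar's label is at (327,206), and the pad with the scanner is at (100,105). Now I'll move above the scanner.

apply_moves(linear=[[89,-230,20],[89,-230,20],[89,-230,20],[89,-230,20],[89,-230,20],[89,-230,20],[89,-230,20],[89,-230,20]], yaw=[-0.16,-0.16,-0.16,-0.16,-0.16,-0.16,-0.16,-0.16], grip=[85,85,85,85,85,85,85,85])

```text
time: 2.4
tool_pos: [0.4675, -0.0017, 0.2608]
tool_rot: [3.141, 0.0, 0.56]
ft_force: [0.1, 0.8, 0.1]
gripper_width: 0.0851
```

```bash
python3 w.py 2
cat > s.py <<'E'
import sys
from h import *
z=np.load("/tmp/wrist%s.npz"%sys.argv[1]); im=z["im"];d=z["d"];c=(z["K"],z["D"],z["T"])
m=np.zeros((480,640),bool); m[:, 150:500]=1; m[330:]=0
P,u,v=pts("wrist",m,d,c); near=np.hypot(P[:,0]-.467,P[:,1]+.001)<.075
P=P[near];u=u[near];v=v[near]
k=(P[:,2]>.121)&(P[:,2]<.135); print("top",k.sum(),np.median(P[k],0),cv2.minAreaRect((P[k][:,:2]*1000).astype(np.float32)))
hsv=cv2.cvtColor(im,cv2.COLOR_RGB2HSV); H,S,V=[hsv[...,i].astype(int)[v,u] for i in range(3)]
k=(P[:,2]<.02)&(P[:,2]>.008); print("pad",np.median(P[k][:,2]),cv2.minEnclosingCircle((P[k][:,:2]*1000).astype(np.float32)))
k=k&(V>190)&(S<60);h=cv2.convexHull((P[k][:,:2]*1000).astype(np.float32)); print(cv2.fitEllipse(h),cv2.minEnclosingCircle(h))
E
python3 s.py 2
```

```text
2.4 [ 0.4675 -0.0017  0.2608] [3.1406e+00 1.0000e-04 5.6040e-01] [0.1  0.79 0.1 ] 0.08513837371209376 0.0220164544397023
top 2428 [0.47088558 0.00061928 0.12688713] ((470.0005187988281, -0.05497932434082031), (45.13726043701172, 33.577613830566406), 31.4083251953125)
pad 0.01207206038821712 ((464.8319091796875, 3.4915695190429688), 60.188987731933594)
((464.9261474609375, 3.337418556213379), (118.74065399169922, 120.02735137939453), 97.34315490722656) ((464.8319091796875, 3.4915695190429688), 60.188987731933594)
```

View pics/wrist2.png

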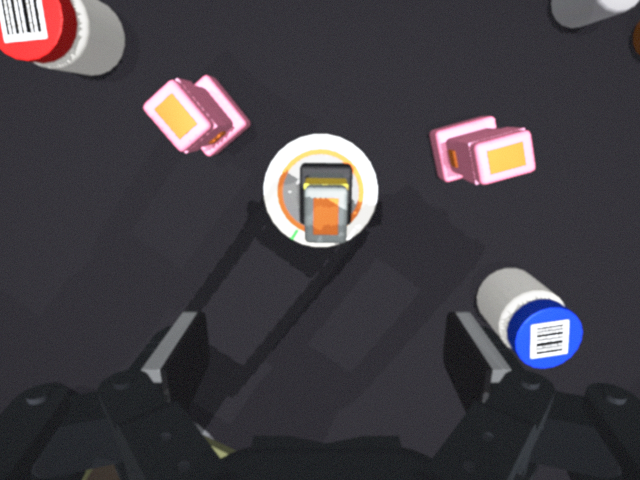

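Wrist view: the scanner top is at (325,215), in line with the jaws. The pad centre is at (320,190), the pink sticks are clear to the left and right, and the height agrees with the text (0.127). Descending.

apply_moves(linear=[[3,0,40],[3,0,80],[3,0,120],[3,0,150],[3,0,170],[3,0,182],[3,0,182],[3,0,182]], yaw=[0.01,0.01,0.01,0.01,0.01,0.01,0.01,0.01], grip=[85,85,85,85,85,85,85,85])

```text
time: 3.25
tool_pos: [0.4703, -0.0005, 0.0787]
tool_rot: [3.141, 0.0, 0.549]
ft_force: [1.1, 0.3, -0.3]
gripper_width: 0.085
```

apply_moves(linear=[[0,0,0],[0,0,0],[0,0,0],[0,0,0],[0,0,0],[0,0,0],[0,0,0],[0,0,0]], yaw=[0,0,0,0,0,0,0,0], grip=[70,60,50,45,40,36,30,25], squeeze=50)

```text
time: 4.05
tool_pos: [0.4703, 0.0008, 0.079]
tool_rot: [3.141, -0.001, 0.551]
ft_force: [0.1, -0.9, 3.5]
gripper_width: 0.0326
```

```bash
python3 w.py 3
```

```text
4.05 [0.4703 0.0008 0.079 ] [ 3.141e+00 -6.000e-04  5.510e-01] [ 0.1  -0.95  3.52] 0.03261694308079863 0.0020043645042518727
```

View pics/wrist3.png

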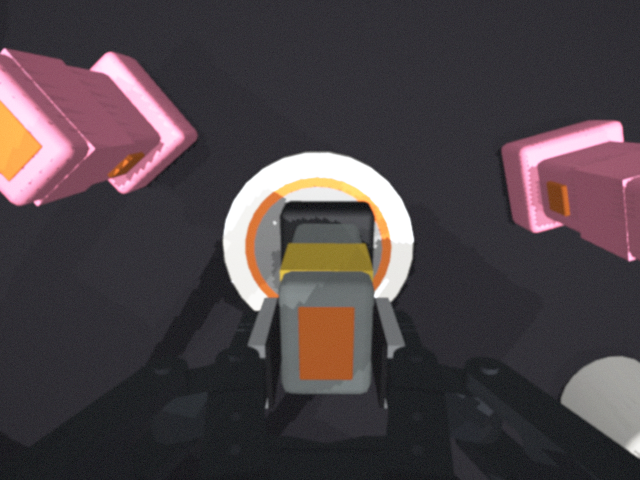

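Firm grasp: the handle is between both pads (325,330) and the nose is flat. Lifting.

apply_moves(linear=[[0,0,-8],[0,0,-25],[0,0,-50],[0,0,-80],[0,0,-110],[0,0,-135],[0,0,-148],[0,0,-148]], yaw=[0,0,0,0,0,0,0,0], grip=[25,25,25,25,25,25,25,25])

```text
time: 4.9
tool_pos: [0.4709, 0.0009, 0.2286]
tool_rot: [3.139, -0.003, 0.551]
ft_force: [1.1, 0.1, -2.4]
gripper_width: 0.0328
```

```bash
python3 w.py 4
python3 - <<'E'
from h import *
for n in ("side",):
    c=cal(n); im,d=robot.get_image(n); save(n+"4.png",im); np.savez("/tmp/%s4.npz"%n,im=im,d=d,K=c[0],D=c[1],T=c[2])
    a=im[100:330,230:430]; save("crop_side4.png",cv2.resize(a,None,fx=2.6,fy=2.6))
o=robot.get_obs();p=o["tool_pos"];yw=o["tool_rot"][2]
D=np.array([.4755,-.247,.227])-p; x=np.array([np.cos(yw),np.sin(yw),0]);y=np.array([np.sin(yw),-np.cos(yw),0]); print(D@x,D@y,-D[2])
E
python3 s.py 4
```

```text
4.9 [0.4709 0.0009 0.2286] [ 3.1394 -0.0033  0.5508] [ 1.09  0.12 -2.44] 0.03277029300544358 0.05369886940465647
-0.12436507015717337 0.2146422031400742 -0.000880564736619377
top 0 [nan nan nan] ((0.0, 0.0), (0.0, 0.0), 0.0)
pad 0.012192188306982765 ((464.8946838378906, 3.716235876083374), 60.0426025390625)
((464.8036804199219, 3.289754867553711), (118.85694122314453, 119.8818359375), 112.89679718017578) ((464.8946228027344, 3.7162222862243652), 60.042633056640625)
  return _methods._mean(a, axis=axis, dtype=dtype,
  ret = um.true_divide(
```

View pics/wrist4.png

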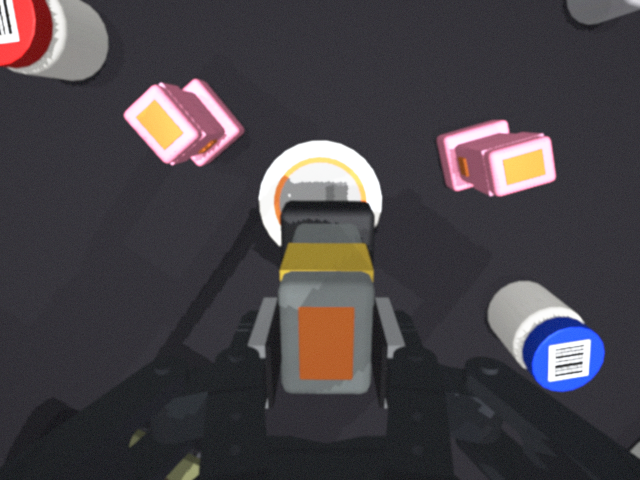

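View pics/crop_side4.png

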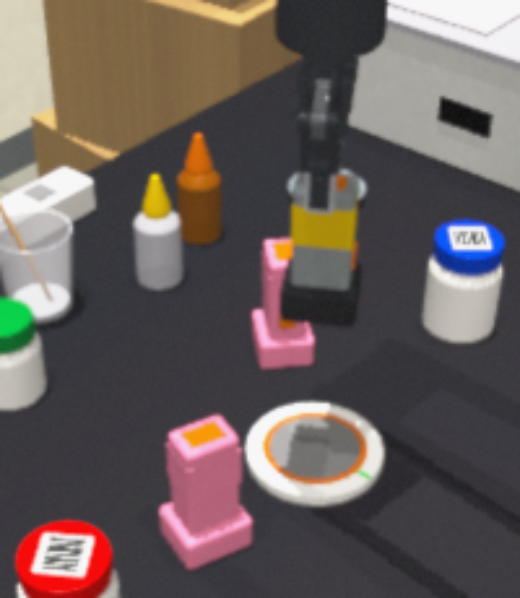

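Lifted upright, and unchanged in the hand compared with before. I'll check the stick's offset from the tool axis, then go over the label.

```bash
cat > g.py <<'E'
import sys
from h import *
z=np.load("/tmp/wrist%s.npz"%sys.argv[1]); im=z["im"];d=z["d"];c=(z["K"],z["D"],z["T"]);p=z["p"];yw=z["r"][2]
m=np.zeros((480,640),bool); m[200:400,277:378]=1
P,u,v=pts("wrist",m,d,c); Q=P-p
x=Q[:,0]*np.cos(yw)+Q[:,1]*np.sin(yw); y=Q[:,0]*np.sin(yw)-Q[:,1]*np.cos(yw); h=Q[:,2]
k=(h>.040)&(h<.056); A=np.c_[x,y,h]*1000
print("top h",np.median(A[k][:,2]),"x",np.percentile(A[k][:,0],[1,99]),"y",np.percentile(A[k][:,1],[1,99]))
M=np.c_[A[k][:,0],A[k][:,1],np.ones(k.sum())]; print("tilt",np.linalg.lstsq(M,A[k][:,2],rcond=None)[0])
k=(h<-.037)&(h>-.06); 
if k.sum(): print("nose",k.sum(),np.percentile(A[k],[1,99],axis=0))
E
python3 g.py 4
```

```text
top h 48.03749242221675 x [-22.54332068  21.73787063] y [-16.19835453  16.63844061]
tilt [-3.61261084e-02  6.67780958e-03  4.78721937e+01]
nose 2112 [[  0.31237241 -24.86907452 -59.39962178]
 [ 29.24461134  26.38569312 -37.01575847]]
```

apply_moves(linear=[[-30,52,0],[-50,86,1],[-70,121,1],[-90,155,1],[-108,186,1],[-119,205,1],[-124,215,1],[-124,215,1]], yaw=[0,0,0,0,0,0,0,0], grip=[25,25,25,25,25,25,25,25])

```text
time: 5.8
tool_pos: [0.4761, -0.2479, 0.2241]
tool_rot: [-3.139, 0.001, 0.549]
ft_force: [0.4, -0.1, -2.3]
gripper_width: 0.0325
```

```bash
python3 w.py 5; python3 g.py 5
python3 - <<'E'
from h import *
for n in ("side","scene"):
    c=cal(n); im,d=robot.get_image(n); save(n+"5.png",im); np.savez("/tmp/%s5.npz"%n,im=im,d=d,K=c[0],D=c[1],T=c[2])
    a=im[90:330,90:290] if n=="scene" else im[50:290,320:520]; save("crop_%s5.png"%n,cv2.resize(a,None,fx=2.4,fy=2.4))
E
```

```text
5.8 [ 0.4761 -0.2479  0.2241] [-3.1391e+00  1.1000e-03  5.4890e-01] [ 0.42 -0.12 -2.25] 0.03252541413950803 0.03435875830008911
top h 48.01050953145666 x [-22.23938685  21.8815998 ] y [-15.98960972  16.86452802]
tilt [-4.13123462e-02  3.51273327e-03  4.78554678e+01]
nose 2157 [[-1.07770740e-02 -2.51007935e+01 -5.94797416e+01]
 [ 2.90309370e+01  2.61807762e+01 -3.70251513e+01]]
```

View pics/crop_scene5.png

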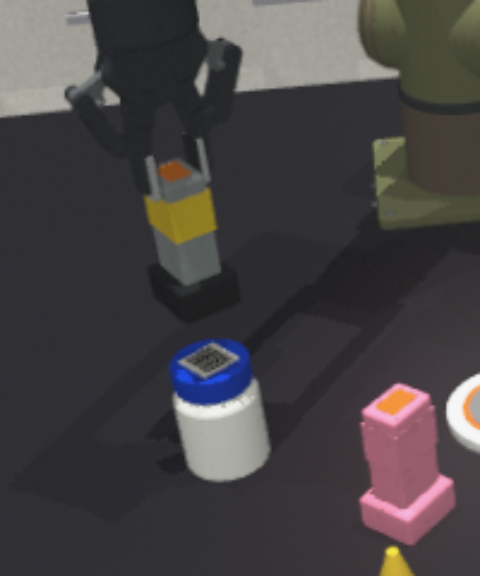

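View pics/crop_side5.png

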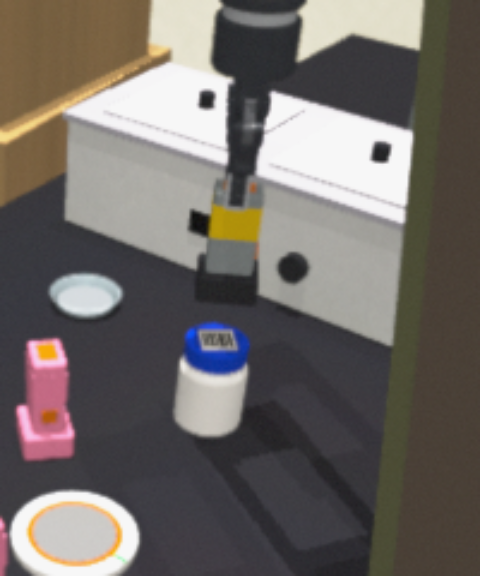

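The scanner is upright over the blue label, with its window about 57 mm above and the axis within 1–2 mm. Holding.

apply_moves(linear=[[0,0,-1],[0,0,-1],[0,0,-1],[0,0,-1],[0,0,-1],[0,0,-1],[0,0,-1],[0,0,-1]], yaw=[0,0,0,0,0,0,0,0], grip=[25,25,25,25,25,25,25,25])

```text
time: 6.75
tool_pos: [0.4767, -0.2473, 0.2266]
tool_rot: [-3.142, -0.0, 0.551]
ft_force: [-0.9, -0.5, -2.3]
gripper_width: 0.0327
```

apply_moves(linear=[[0,0,0],[0,0,0],[0,0,0],[0,0,0],[0,0,0],[0,0,0],[0,0,0],[0,0,0]], yaw=[0,0,0,0,0,0,0,0], grip=[25,25,25,25,25,25,25,25])

```text
time: 7.55
tool_pos: [0.4767, -0.2472, 0.2266]
tool_rot: [-3.142, -0.0, 0.551]
ft_force: [0.9, -0.6, -1.5]
gripper_width: 0.0327
```

apply_moves(linear=[[0,0,0],[0,0,0],[0,0,0],[0,0,0],[0,0,0],[0,0,0],[0,0,0],[0,0,0]], yaw=[0,0,0,0,0,0,0,0], grip=[25,25,25,25,25,25,25,25])

```text
time: 8.35
tool_pos: [0.4767, -0.2473, 0.2266]
tool_rot: [-3.142, 0.0, 0.551]
ft_force: [0.8, 0.1, -2.3]
gripper_width: 0.0326
```

```bash
python3 g.py 3
python3 - <<'E'
from h import *
z=np.load("/tmp/scene5.npz"); 
for n in ("scene","side"):
    z=np.load("/tmp/%s5.npz"%n); im=z["im"];d=z["d"];c=(z["K"],z["D"],z["T"])
    b=(155,190,192,225) if n=="scene" else (400,145,430,178)
    m=np.zeros((480,640),bool); m[b[1]:b[3],b[0]:b[2]]=1
    P,u,v=pts(n,m,d,c); k=(np.hypot(P[:,0]-.4755,P[:,1]+.247)<.06)&(P[:,2]>.14)&(P[:,2]<.186); print(n,k.sum(),np.percentile(P[k],[1,50,99],axis=0).round(4).tolist())
o=robot.get_obs();p=o["tool_pos"];yw=o["tool_rot"][2];print(p,o["tool_rot"])
D=np.array([.4655,.003,.228])-p; x=np.array([np.cos(yw),np.sin(yw),0]);y=np.array([np.sin(yw),-np.cos(yw),0]); print(D@x,D@y,-D[2])
E
```

```text
top h 48.05148715806668 x [-22.3594297   21.81046704] y [-16.12320728  16.75971251]
tilt [-4.06792003e-02  4.98953970e-03  4.78971379e+01]
nose 2103 [[  0.32731615 -25.09146852 -58.81474904]
 [ 29.00689638  26.31833239 -37.02532441]]
scene 404 [[0.4728, -0.2767, 0.1598], [0.4971, -0.2392, 0.1737], [0.5116, -0.2116, 0.1858]]
side 253 [[0.4352, -0.2438, 0.1605], [0.4608, -0.227, 0.1738], [0.501, -0.212, 0.1856]]
[ 0.47668756 -0.24727906  0.22659591] [-3.14157060e+00  1.27335447e-05  5.50767092e-01]
0.12144812194040877 -0.2191235326024913 -0.00140409233298322
```

The hold lasted over 2.4 s at 60 mm. The apparent tilt is the same as when it stood on the pad, so it is camera bias. Now back to the pad centre.

apply_moves(linear=[[18,-33,-2],[38,-68,-2],[58,-104,-2],[78,-140,-2],[98,-176,-2],[112,-202,-2],[121,-219,-2],[121,-219,-2]], yaw=[0,0,0,0,0,0,0,0], grip=[25,25,25,25,25,25,25,25])

```text
time: 9.15
tool_pos: [0.4647, 0.0051, 0.2288]
tool_rot: [-3.141, -0.001, 0.554]
ft_force: [-0.6, -0.7, -2.7]
gripper_width: 0.0325
```

apply_moves(linear=[[0,0,20],[0,0,50],[0,0,80],[0,0,105],[0,0,120],[0,0,130],[0,0,135],[0,0,135]], yaw=[0,0,0,0,0,0,0,0], grip=[25,25,25,25,25,25,25,25])

```text
time: 9.95
tool_pos: [0.4653, 0.0023, 0.0934]
tool_rot: [-3.142, 0.0, 0.55]
ft_force: [0.1, 0.8, -1.7]
gripper_width: 0.0324
```

```bash
python3 w.py 6; python3 g.py 6; python3 s.py 6 2>/dev/null
```

```text
9.95 [0.4653 0.0023 0.0934] [-3.1415e+00  4.0000e-04  5.5040e-01] [ 0.11  0.77 -1.69] 0.03239134421101572 0.01726346342494383
top h 48.02996449585464 x [-22.38074069  21.85065592] y [-16.11543198  16.74824665]
tilt [-3.88978242e-02  5.23877216e-03  4.78742646e+01]
nose 2172 [[  0.09782984 -25.01976835 -59.23918805]
 [ 29.04398481  26.31609228 -37.02491128]]
top 1501 [0.48410313 0.0133673  0.1287213 ] ((478.4598388671875, 10.203512191772461), (14.879046440124512, 56.02065658569336), 31.556415557861328)
pad 0.012113025155058077 ((465.2352600097656, 3.1192781925201416), 59.845951080322266)
((465.5507507324219, 3.3377866744995117), (117.96180725097656, 118.95822143554688), 27.487096786499023) ((465.1599426269531, 3.155080556869507), 59.694400787353516)
```

View pics/wrist6.png

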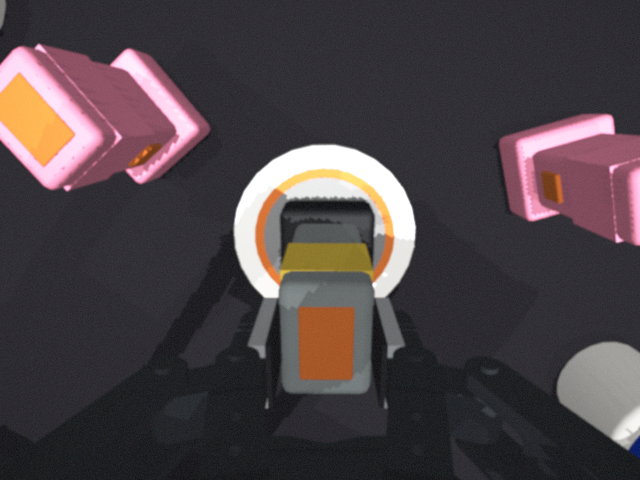

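The scanner is within about 1 mm of the pad centre, with 14 mm left to descend. Lowering gently.

apply_moves(linear=[[0,-1,4],[0,-1,8],[0,-1,11],[0,-1,13],[0,-1,14],[0,-1,14.5],[0,-1,14.5],[0,-1,14.5]], yaw=[0,0,0,0,0,0,0,0], grip=[25,25,25,25,25,25,25,25])

```text
time: 10.8
tool_pos: [0.4648, 0.0035, 0.0792]
tool_rot: [3.141, -0.0, 0.551]
ft_force: [0.1, -0.2, -2.4]
gripper_width: 0.0328
```

apply_moves(linear=[[0,0,0.5],[0,0,0.5],[0,0,0.5]], yaw=[0,0,0], grip=[25,25,25])

```text
time: 11.1
tool_pos: [0.465, 0.0035, 0.079]
tool_rot: [3.141, -0.001, 0.551]
ft_force: [0.7, -0.2, 1.6]
gripper_width: 0.0328
```

apply_moves(linear=[[0,0,0.5],[0,0,0.5],[0,0,0.5]], yaw=[0,0,0], grip=[25,25,25])

```text
time: 11.4
tool_pos: [0.4651, 0.0035, 0.0789]
tool_rot: [3.141, -0.001, 0.551]
ft_force: [-1.8, -0.8, 7.0]
gripper_width: 0.0329
```

Contact: the force went from −2.4 to +7 N, so it stands on the pad. Releasing gradually.

apply_moves(linear=[[0,0,0],[0,0,0],[0,0,0],[0,0,0],[0,0,0],[0,0,0],[0,0,0],[0,0,0]], yaw=[0,0,0,0,0,0,0,0], grip=[34,36,40,46,55,65,75,85])

```text
time: 12.2
tool_pos: [0.4647, 0.0035, 0.0781]
tool_rot: [-3.142, 0.0, 0.551]
ft_force: [-0.2, -0.0, 0.3]
gripper_width: 0.0849
```

apply_moves(linear=[[0,0,0],[0,0,0],[0,0,-10],[0,0,-30],[0,0,-60],[0,0,-100],[0,0,-140],[0,0,-180]], yaw=[0,0,0,0,0,0,0,0], grip=[85,85,85,85,85,85,85,85])

```text
time: 13.0
tool_pos: [0.4642, 0.0036, 0.2605]
tool_rot: [3.141, -0.001, 0.551]
ft_force: [2.0, -0.6, -0.4]
gripper_width: 0.085
```

apply_moves(linear=[[0,0,0],[0,0,0],[0,0,0]], yaw=[0,0,0], grip=[85,85,85])

```text
time: 13.3
tool_pos: [0.4635, 0.0036, 0.2573]
tool_rot: [-3.14, 0.002, 0.551]
ft_force: [0.2, -0.0, -0.3]
gripper_width: 0.0851
```

```bash
python3 w.py 7; python3 s.py 7
python3 - <<'E'
from h import *
for n in ("scene",):
    im,d=robot.get_image(n); save(n+"7.png",im)
E
```

```text
13.3 [0.4635 0.0036 0.2573] [-3.1405e+00  1.6000e-03  5.5080e-01] [ 0.22 -0.01 -0.3 ] 0.0851024746569247 0.01680947352656803
top 2473 [0.46600902 0.0030993  0.1268769 ] ((464.74639892578125, 2.523672103881836), (45.89099884033203, 33.95534133911133), 31.13118553161621)
pad 0.012085364794760522 ((464.89495849609375, 3.370452642440796), 60.21348190307617)
((465.00494384765625, 3.5615367889404297), (119.02886962890625, 119.42505645751953), 12.67564582824707) ((464.89495849609375, 3.370452642440796), 60.21348190307617)
```

View pics/scene7.png

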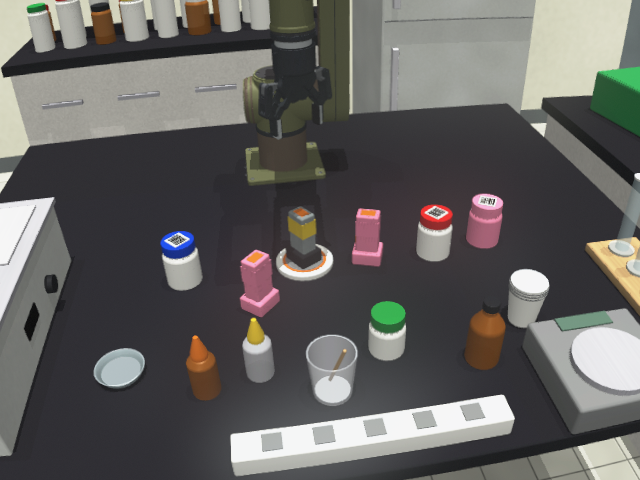

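View pics/wrist7.png

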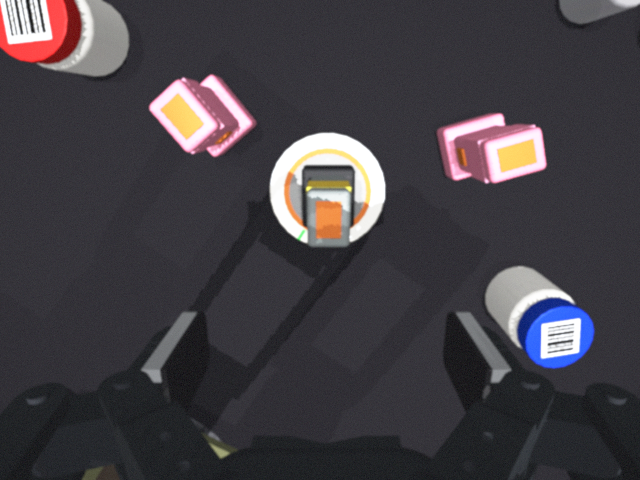

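The scanner stands upright in the middle of the pad (302,240 in scene). The jars are still at (180,260) and (435,232), and the gripper is clear.

```bash
python3 -c "
from workcell import robot
print(robot.hand_in())"
```

```text
the job is handed in; nothing more can be done
None
```

I picked the grey and yellow scanner off its pad and held it pointing straight down over the blue-capped jar's label. I then stood it upright back on the middle of the pad and let go only once it was standing there.

- **Scan:** the window was about 60 mm above the label and 1–2 mm off its centre. The pose stayed constant to 0.1 mm for more than 1.6 s.
- **Put back:** I lowered it until the wrist force showed contact (from −2.4 N to +7 N) before opening the fingers. Afterwards the scanner's top was at (464.7, 2.5) mm and the pad's centre at (464.9, 3.4) mm. The top was at 127 mm, so it stands upright.
- **Left alone:** in the last pictures both jars and both pink look-alike scanners were where they started. The gripper was open about 13 cm above the scanner when I handed in, at about 13.4 s.
- **Disagreements:** the fixed cameras and the wrist camera differed by 2–3 mm on the scanner's position, and the side camera's pad fit was several mm off, so I used the wrist camera's figures. The wrist camera's depth showed a tilt of about 2° on the scanner's top, but it was the same while the scanner stood on the pad, so I took it as camera bias.

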